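# Isolate the gas-drying manifold and take off its spent cartridges

## Task

The drying cartridges on the gas manifold are spent: first shut the gas off by fitting the loose blue handle fully down on the valve's square stem with its cross bar running along the manifold, as for an open valve, and turning it clockwise to the stop so that the bar stands across the manifold; leave it on. Only then release every cartridge that is there by pushing down its coupling's sprung sleeve and letting the sleeve spring back up (never wrench one out of a locked coupling), and stand each fully down in a hole of the white rack. Leave the other things on the bench where they are.

Things in the scene. Friction and masses are not known exactly. Their poses are not given: they have to be found in the camera images.
- manifold: fixed gas manifold: grey plate 92x345x8 mm, on it an aluminium bar along y with three couplings at y = 45, -30, -105 mm and in line a brass valve at y = 130 mm (all x = 0). Origin on the bench under the bar's axis; at yaw 0 x points away from the robot. Behind the bar a gauge (90 mm high, x 35 to 90, y -20 to 36 mm); a copper pipe 33 mm high leaves to the back at y = 204 mm.
- stem_tip (a point): centre of the top of the valve's upright steel stem, 95 mm above the bench; the stem is 12 mm square (taper to 8.4 mm over its last 4.5 mm) and stands 17 mm above a brass shoulder of 35 mm diameter on which the handle seats. The point's x and y axes are the stem's flats.
- valve (a joint): turn of the square stem in rad: 0 fully open, 1.50 fully shut at its stop; grows clockwise seen from above; starts between 0.05 and 0.35. At 0 the stem's flats lie along the manifold's x and y axes. Stays where it is left; friction about 0.1 N m.
- handle_mid (a point): loose blue handle, 40 mm high, 0.15 kg: hub with 40 mm skirt (6 mm high) and on top a cross bar 80 mm long along its x, 14 mm wide, 21 to 40 mm above the foot. Point on the axis 20 mm above the foot. Square bore from below, 13.6 mm wide, 18 mm deep, flats along x and y. Starts upright on the bench. Seated, the point is 3 mm above stem_tip; the fit has 0.1 rad of play either way.
- socket_0 (a point): centre of the mouth of coupling 0 (the nearest to the valve), 72 mm above the bench, fixed to the manifold, z up.
- socket_1 (a point): the same of coupling 1 (the middle one).
- socket_2 (a point): the same of coupling 2 (the farthest from the valve).
- sleeve_0 (a joint): coupling 0's sprung sleeve, travel in m: 0 up, 0.007 down. Ring with flat thumb flange 57 mm wide, 26 mm inside, 5 mm thick, its top level with the socket mouth when up. Takes 5 N to start, 11 to 13 N fully down; springs up when let go. Past 0.006 the locking jaws free the nipple and a sprung poppet lifts the cartridge 9.5 mm in about 0.3 s; it then stands loose in the socket.
- sleeve_1 (a joint): the same of coupling 1.
- sleeve_2 (a joint): the same of coupling 2.
- cart_0_mid (a point): spent cartridge standing in coupling 0 at the start (None if absent): 58 mm high, 85 g, point on its axis 29 mm above the foot. Black-capped clear body with pink filling, 30 mm wide, 26 to 58 mm above the foot; below it a brass nipple 14 mm wide with a locking groove. Locked, the point is 4.5 mm above the socket's mouth; freed, 9.5 mm higher. Only its sleeve frees it.
- cart_1_mid (a point): the same of the cartridge that stands in coupling 1 at the start (None if absent).
- cart_2_mid (a point): the same of the cartridge that stands in coupling 2 at the start (None if absent).
- rack: white carrying rack with blue end cheeks, fixed to the bench, 61 x 202 x 30 mm (cheeks 34 mm high), origin under its centre, long side along its y axis, with three holes in a row along y.
- rack_hole0 (a point): centre of the mouth of a rack hole, 30 mm above the bench: 17.5 mm diameter, 20 mm deep, 60 mm from the next; a cartridge stands in it with its foot on the hole's bottom, so that its middle point is 9 mm above the mouth.
- rack_hole1 (a point): the same of the middle hole.
- rack_hole2 (a point): the same of the third hole.
- bottle: bystander: bottle with an orange cap, 70 mm diameter, 140 mm high, origin under its centre.
- dropper: bystander: dropper bottle with a red tip, 25 mm diameter, 78 mm high, origin under its centre.
- beaker: bystander: small beaker, 41 mm diameter, 34 mm high, origin under its centre.
- vial: bystander: amber vial with a black cap, 30 mm diameter, 62 mm high, origin under its centre.
- timer: bystander: flat lab timer 62 x 66 x 18 mm, origin under its centre.

How it is judged:
On the way, in this order (a step that is already met when the one before it is completed fails the run):
1. the handle is fully down on the valve's square stem while the valve is still open (horizontal distance between handle_mid and stem_tip below 0.004 m and z of handle_mid in the frame of stem_tip between 0 and 0.0055 m and angle between handle_mid's own z axis and vertical below 0.12 rad and value of joint valve below 0.8 rad), for 0.1 s.
2. the valve is shut with the handle on its stem (horizontal distance between handle_mid and stem_tip below 0.004 m and z of handle_mid in the frame of stem_tip between 0 and 0.0055 m and angle between handle_mid's own z axis and vertical below 0.12 rad and value of joint valve above 1.38 rad), for 0.2 s.
At the end, for the whole second after the job is handed in: Handle down on the stem (4 mm, at most 2.5 mm short), bar across the manifold within 0.45 rad, valve above 1.38 rad; each cartridge upright at rest in a rack hole (6 mm, at most 3.5 mm short of the bottom); sleeves up within 2 mm; bystanders standing, moved under 4 cm (all of step 2 and angle between the x axis of handle_mid and the x axis of manifold, either way round below 0.45 rad and linear speed of each of handle, cart_0, cart_1, cart_2 below 0.02 m/s and angle between each of cart_0_mid, cart_1_mid, cart_2_mid's own z axis and vertical below 0.15 rad and ((horizontal distance between cart_0_mid and rack_hole0 below 0.006 m and z of cart_0_mid in the frame of rack_hole0 below 0.0125 m) or (horizontal distance between cart_0_mid and rack_hole1 below 0.006 m and z of cart_0_mid in the frame of rack_hole1 below 0.0125 m) or (horizontal distance between cart_0_mid and rack_hole2 below 0.006 m and z of cart_0_mid in the frame of rack_hole2 below 0.0125 m)) and value of joint each of sleeve_0, sleeve_1, sleeve_2 below 0.002 m and ((horizontal distance between cart_1_mid and rack_hole0 below 0.006 m and z of cart_1_mid in the frame of rack_hole0 below 0.0125 m) or (horizontal distance between cart_1_mid and rack_hole1 below 0.006 m and z of cart_1_mid in the frame of rack_hole1 below 0.0125 m) or (horizontal distance between cart_1_mid and rack_hole2 below 0.006 m and z of cart_1_mid in the frame of rack_hole2 below 0.0125 m)) and ((horizontal distance between cart_2_mid and rack_hole0 below 0.006 m and z of cart_2_mid in the frame of rack_hole0 below 0.0125 m) or (horizontal distance between cart_2_mid and rack_hole1 below 0.006 m and z of cart_2_mid in the frame of rack_hole1 below 0.0125 m) or (horizontal distance between cart_2_mid and rack_hole2 below 0.006 m and z of cart_2_mid in the frame of rack_hole2 below 0.0125 m))); the robot touches nothing.
It fails at once if a cartridge is freed from its coupling while the valve is not shut (value of joint valve below 1.2 rad and (distance between cart_0_mid and socket_0 above 0.0105 m or distance between cart_1_mid and socket_1 above 0.0105 m or distance between cart_2_mid and socket_2 above 0.0105 m)).
It fails at once if a cartridge is wrenched in its locked coupling (over 60 N between it and the manifold before it is freed) ((contact force between cart_0 and manifold above 60 N and distance between cart_0_mid and socket_0 below 0.0105 m) or (contact force between cart_1 and manifold above 60 N and distance between cart_1_mid and socket_1 below 0.0105 m) or (contact force between cart_2 and manifold above 60 N and distance between cart_2_mid and socket_2 below 0.0105 m)).
It fails at once if a bystander (bottle, dropper, beaker, vial, timer) is moved more than 4 cm or knocked over (distance of any of bottle, dropper, beaker, vial, timer from where it was at the start of the episode above 0.04 m or angle between any of bottle, dropper, beaker, vial, timer's own z axis and vertical above 0.6 rad).
Of cart_0, cart_1, cart_2 only 2 to 3 are there at a start; the rules pass over those that are not, and their reading is None.
At some moment in a run one of handle may be knocked a few centimetres aside while the robot is not near it.
It also fails if it takes over 210 s, if anything falls off the work surface, if the arm or the gripper's body presses on something with over 40 N, if the wrist force passes 120 N, or if a joint passes its speed limit or range.

## Robot

A 7-joint arm with a two-finger parallel gripper is mounted at the origin on a cart in front of the work surface, level with it; the furniture and walls round the work are solid. World frame = base frame: x ahead of the robot, y to its left, z up, the work surface at z = 0. Lengths are in m, angles in rad, forces in N, time in s.
With the tool pointing down it reaches from about 0.4 to 0.875 m from the base axis. Payload 19.3 kg.
Tool frame: the origin (TCP) lies at the very end of the fingers, on their centre line; the grasp point (between the pads) lies 19 mm behind it; z points along the fingers, y is the line along which they close (so a half turn about z gives the same grasp; the last joint's range is limited). The gripper opens to 85 mm and grips with 20 to 120 N. Pads are 22 mm wide; open, the fingers measure 114 mm over their backs; the gripper's body (76 mm by 85 mm) begins 54 mm behind the grasp point. The pads swing forward as they close: fully open they stand 13 mm farther back than shut.
Start: joints at [-1.25, 0.521, -0.036, 1.599, 0.021, 1.021, -0.113], TCP at [0.238, 0.578, 0.231] pointing down, gripper open.
Joint ranges: [-2.91, 2.91], [-0.3, 2.13], [-1.5, 1.42], [0.17, 2.43], [-1.26, 4.41], [0.16, 1.93], [-2.52, 2.52]. Speed limits (rad/s): [1.89, 1.89, 2.39, 2.39, 3.01, 3.01, 3.01].

## Interface

Orientations are given as [roll, pitch, yaw] about the fixed x, y, z axes, in that order (R = Rz(yaw) Ry(pitch) Rx(roll)).
In Python, from workcell import bot gives the robot as it stands.
- The arm moves only by the tool carry_out, never from a script. Its argument "rows" is a list that holds one entry, the list of rows, each a list of 4 numbers: the shift along the tool's x, y, z in m, then the turn about the tool's z in degrees. In form: [[[x, y, z, twist], ...]]. A call has 1 to 12 rows; each row is the pose to reach, as a shift and turn from the pose commanded when the call began, along the tool's axes at that moment; what a row does not reach only later rows make up. A row lasts 1/12 s, in which the tool goes at most 41.7 mm and 7.16 degrees, less where a joint would pass 70% of its speed; a pose out of reach is approached as far as the arm can. A call with a gripper value outside its range is refused whole. "grip" is the finger opening in m, from 0 to 0.0854, set as the call begins (left out, the last holds). The fingers move at their own pace and stop on an object; "grip_force" is the grip in N (left out, the last holds). Time passes only in rows, so rows that repeat a pose let the fingers close. It gives the time, the measured TCP pose, the force, the opening and the grip force at its end, in the units of the state.
- bot.observe(): the state, without advancing time (a new reading comes with each control period).
- bot.grab_frame(name): name is "scene" or "top" or "wrist"; returns a dict with "pixels" (384x512x3 uint8, red, green, blue), "K" (3x3 intrinsics, pixels), "pose" (4x4, takes a point from camera to world coordinates). Camera axes: x right, y down, z forward; pixel columns grow to the right and rows downward; lengths in m; the calibration is good to about 2 mm. A picture is of the moment at which its call begins. There is no depth.
- bot.job_done(): hands the job in; it is judged then, once.
Trained networks look in a picture, given as the dict that the camera call returned (one of the last four; its "shot" number tells which), for a name from the list of things; names that differ only in an ending like _2 or _b are one class to them, and where a whole thing is asked for, a point or a joint stands for the part that bears it (a point fixed in the world has none). Each returns a list of dicts, best first, with "conf" (0 to 1); they miss things now and then, are a little off and sometimes report something else, mostly with a low value. They report only what shows in the picture. A call takes as long as a camera call.
- bot.look_for(picture, label): "position" ([column, row] in pixels, amid what is visible of it).
- bot.regions_of(picture, label): "region" (384x512 bool, what is visible of it) and "position" ([column, row] in pixels, amid what is visible of it).
- bot.spot_point(picture, label): "position" ([column, row] in pixels: a listed point, or the origin of a listed thing).
The state is a dict: "clock": time; "qpos": joint angles; "qd": joint speeds; "joint_efforts": joint torques, N m; "position": TCP position; "tool_rot": TCP orientation; "force": force on the tool from outside, world axes, zero at the start; "moment": the same for the moment, N m; "grip_width": finger opening in m; "finger_force": force on a finger pad.
Only numpy, scipy, OpenCV 4.12 (cv2) and the standard library are available. Lean on these libraries where they do the work, as an engineer would, in place of code of your own. Each camera call takes 0.05 s, during which the arm holds its last target. There are 200 camera calls.

## Working session

There is one attempt and no reset: what is moved stays moved. The work goes in short steps, Python scripts to look and compute and a tool call to move; the robot and the scene stay as the last step left them, time stands still between calls to the robot, and variables do not carry over. Pictures are saved under pics/ and viewed, at most 14 in all, crops included, and the job is handed in when it is done.

Besides the shell and the picture viewer there is one more tool, called after "Emit:" by a JSON object that holds its "method" and its "body", one argument or row to a line. carry_out: Moves the arm, as the interface text tells. Its arguments: {"type":"object","properties":{"rows":{"type":"array","items":{"type":"array","items":{"type":"array","items":{"type":"number"}}}},"grip":{"type":"number"},"grip_force":{"type":"number"}},"required":["rows"]}

```bash
mkdir -p pics; ls
cat > h.py <<'E'
import numpy as np, cv2
from workcell import bot
def save(f,n): cv2.imwrite(f'pics/{n}.png',cv2.cvtColor(f['pixels'],cv2.COLOR_RGB2BGR))
def ray(f,uv,z):
    K=np.array(f['K']);T=np.array(f['pose'])
    d=T[:3,:3]@np.linalg.solve(K,[uv[0],uv[1],1]);o=T[:3,3]
    return o+d*(z-o[2])/d[2]
def proj(f,p):
    K=np.array(f['K']);T=np.array(f['pose'])
    c=T[:3,:3].T@(np.array(p)-T[:3,3]);c=K@c
    return c[:2]/c[2]
def tri(fs,uvs):
    A=[];b=[]
    for f,uv in zip(fs,uvs):
        T=np.array(f['pose']);d=T[:3,:3]@np.linalg.solve(np.array(f['K']),[uv[0],uv[1],1]);d/=np.linalg.norm(d)
        P=np.eye(3)-np.outer(d,d);A.append(P);b.append(P@T[:3,3])
    return np.linalg.lstsq(np.vstack(A),np.hstack(b),rcond=None)[0]
Z=dict(stem_tip=.095,handle_mid=.02,socket_0=.072,socket_1=.072,socket_2=.072,cart_0_mid=.0765,cart_1_mid=.0765,cart_2_mid=.0765,rack_hole0=.03,rack_hole1=.03,rack_hole2=.03,rack=0,manifold=0,bottle=0,dropper=0,beaker=0,vial=0,timer=0)
E
cat > a.py <<'E'
from h import *
np.set_printoptions(precision=4,suppress=True)
s=bot.observe();print({k:np.round(v,3) for k,v in s.items()})
fs={n:bot.grab_frame(n) for n in('scene','top')}
for n,f in fs.items():
    save(f,n+'0');print(n,np.array(f['pose'])[:3,3])
for l in ['stem_tip','handle_mid','socket_0','cart_0_mid','rack_hole0','rack','manifold','bottle','dropper','beaker','vial','timer']:
    for n,f in fs.items():
        for r in bot.spot_point(f,l)[:5]:
            print(l,n,round(r['conf'],2),np.round(r['position'],1),ray(f,r['position'],Z[l])[:2])
E
python3 a.py
```

```text
pics
{'clock': np.float64(0.0), 'qpos': array([-1.25 ,  0.522, -0.036,  1.6  ,  0.021,  1.021, -0.113]), 'qd': array([ 0.001,  0.002, -0.   , -0.001, -0.001,  0.   , -0.001]), 'joint_efforts': array([  0.001, -92.708,   1.981, -36.993,   0.018,   0.008,   0.   ]), 'position': array([0.238, 0.578, 0.231]), 'tool_rot': array([-3.14 ,  0.   ,  2.751]), 'force': array([-0.672, -0.129,  0.394]), 'moment': array([0.049, 0.017, 0.011]), 'finger_force': np.float64(0.0), 'grip_width': np.float64(0.085)}
scene [-0.0811 -0.5361  0.9708]
top [0.353  0.0098 1.5173]
stem_tip scene 0.59 [243.3 164.4] [0.6315 0.1283]
stem_tip top 0.46 [243.1 171.7] [0.6297 0.0404]
stem_tip top 0.37 [215.  173.3] [0.6258 0.1257]
stem_tip top 0.26 [148.2 165.6] [0.6521 0.3287]
handle_mid scene 0.8 [183.1 195.8] [0.4628 0.2265]
handle_mid top 0.6 [181.4 227.9] [0.4671 0.2373]
socket_0 scene 0.86 [301.7 210.4] [ 0.6163 -0.1084]
socket_0 scene 0.85 [286.9 194.8] [ 0.6368 -0.039 ]
socket_0 scene 0.67 [266.4 185.6] [0.6262 0.0306]
socket_0 top 0.95 [269.3 174.9] [ 0.6232 -0.0399]
socket_0 top 0.84 [246.6 172.2] [0.6325 0.0
[... 633 characters left out ...]
[293.9 174.2] [ 0.638  -0.1221]
manifold scene 0.93 [275.3 208.5] [ 0.6247 -0.0087]
manifold top 0.59 [258.4 173.9] [ 0.6404 -0.0071]
bottle scene 0.6 [203.4 152.4] [0.6626 0.3462]
bottle top 0.58 [148.  164.4] [0.6761 0.3507]
bottle top 0.37 [292.1 173.8] [ 0.6394 -0.1163]
dropper scene 0.54 [352.8 243.4] [ 0.6675 -0.2599]
dropper top 0.47 [338.2 167. ] [ 0.66   -0.2666]
beaker scene 0.6 [196.8 168.9] [0.5888 0.3015]
beaker scene 0.25 [301.3 208.1] [ 0.679  -0.0675]
beaker top 0.71 [163. 190.] [0.5914 0.3008]
vial scene 0.63 [363.5 303.4] [ 0.5215 -0.3835]
vial top 0.6 [377.4 212.7] [ 0.5093 -0.3866]
timer scene 0.53 [165.5 165.1] [0.5319 0.3939]
timer top 0.55 [132.2 212.6] [0.5195 0.398 ]
```

Run:
```python
import cv2,numpy as np
a=cv2.imread('pics/scene0.png');b=cv2.imread('pics/top0.png')
A=cv2.resize(a[130:330,140:400],(780,600),interpolation=3);cv2.imwrite('pics/s_c.png',A)
B=cv2.resize(b[130:270,120:400],(800,400),interpolation=3);cv2.imwrite('pics/t_c.png',B)
```

```text
(no output)
```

View pics/s_c.png

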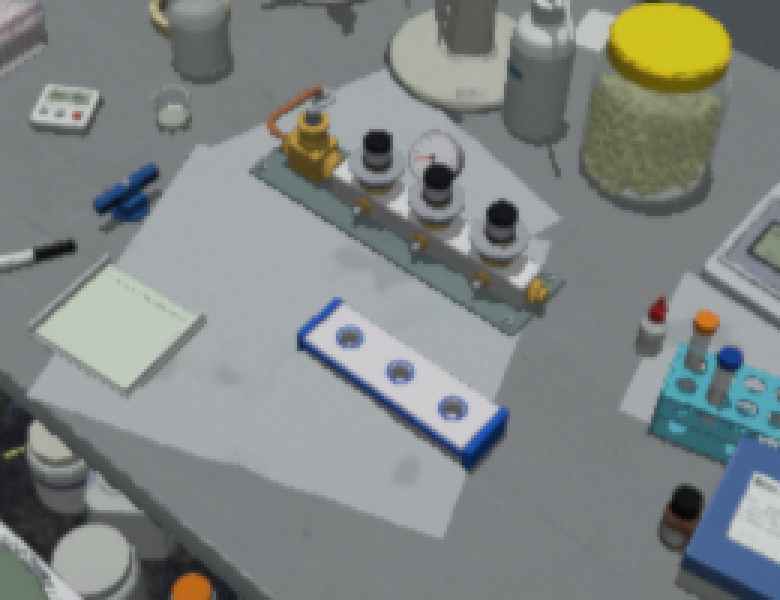

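View pics/t_c.png

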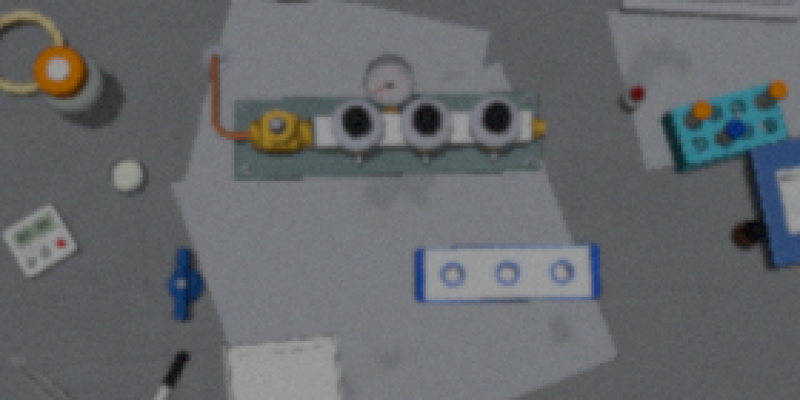

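All three cartridges are in place. In the top crop the handle is at about (183,285), its bar running along world x. The valve is at (278,128), the sleeves at (356,125), (427,122) and (497,120), and the rack holes at (453,274), (507,273) and (562,271). Next I'll move above the handle.

```bash
cat >> h.py <<'E'
def rel(x,y,z,yaw=None):
    "row (tool axes, deg) from present pose to world target; assumes commanded==measured"
    from scipy.spatial.transform import Rotation as Ro
    s=bot.observe();R=Ro.from_euler('xyz',s['tool_rot']).as_matrix()
    d=R.T@(np.array([x,y,z])-s['position'])
    tw=0 if yaw is None else -np.degrees((yaw-s['tool_rot'][2]+np.pi)%(2*np.pi)-np.pi)
    print('pos',np.round(s['position'],4),'rpy',np.round(s['tool_rot'],4),'q7',round(float(s['qpos'][6]),2),'F',np.round(s['force'],1),'t',round(float(s['clock']),1),'w',round(float(s['grip_width']),4))
    print('row',np.round(d,4),round(float(tw),2)); return d,tw
E
python3 -c "
from h import *
rel(.466,.235,.23,np.pi-.05)"
```

```text
pos [0.2381 0.5779 0.2313] rpy [-3.1416  0.      2.7507] q7 -0.11 F [-0.4 -0.6  0.3] t 1.3 w 0.0853
row [-0.3413 -0.2302  0.0013] -19.53
```

Emit:
{"method": "carry_out", "body": {
  "rows": [
    [[-0.03, -0.02, 0, -2], [-0.06, -0.04, 0, -4], [-0.09, -0.06, 0, -6], [-0.12, -0.08, 0, -8], [-0.15, -0.1, 0, -10], [-0.18, -0.12, 0, -12], [-0.21, -0.14, 0, -14], [-0.24, -0.16, 0, -16], [-0.27, -0.18, 0, -18], [-0.3, -0.2, 0, -19.5], [-0.33, -0.22, 0, -19.5], [-0.341, -0.23, 0, -19.5]]
  ]
}}

```text
clock: 2.3
position: [0.4683, 0.231, 0.2315]
tool_rot: [-3.141, 0.001, 3.087]
force: [0.9, -1.3, -0.5]
grip_width: 0.0854
finger_force: 0.0
```

```bash
cat > b.py <<'E'
import sys
from h import *
np.set_printoptions(precision=4,suppress=True)
n=sys.argv[1];labels=sys.argv[2].split(',')
f=bot.grab_frame('wrist');save(f,n);s=bot.observe()
np.savez(f'pics/{n}.npz',K=f['K'],pose=f['pose'])
print('tcp',s['position'],s['tool_rot'],'cam',np.array(f['pose'])[:3,3])
for l in labels:
    for r in bot.spot_point(f,l)[:4]: print(l,round(r['conf'],2),np.round(r['position'],1),ray(f,r['position'],Z[l])[:2])
E
python3 b.py w1 handle_mid,stem_tip,beaker
```

```text
tcp [0.4685 0.2298 0.2314] [-3.14    0.0012  3.0851] cam [0.3961 0.2365 0.3727]
handle_mid 0.89 [254.3 164.6] [0.4666 0.2313]
stem_tip 0.77 [171.8 315.8] [0.6291 0.1244]
beaker 0.56 [305.5 238.1] [0.5832 0.2997]
```

View pics/w1.png

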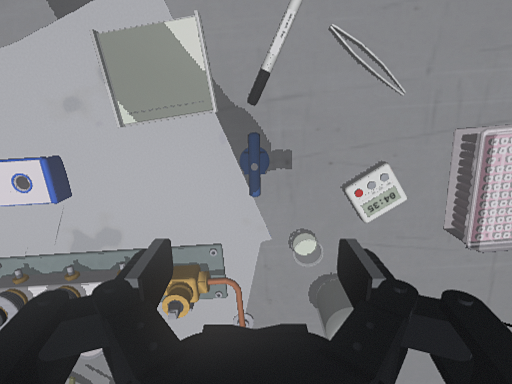

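The handle is at pixel (254,165) with its bar vertical in the image. The stem is at (172,316) and the beaker at (305,242).

```bash
cat > c.py <<'E'
from h import *
def bar(f,z=.04):
    im=f['pixels'];hsv=cv2.cvtColor(im,cv2.COLOR_RGB2HSV)
    r=bot.regions_of(f,'handle_mid')
    m=r[0]['region']&(hsv[...,0]>100)&(hsv[...,0]<130)&(hsv[...,1]>90)
    n,l,st,c=cv2.connectedComponentsWithStats(m.astype(np.uint8))
    k=1+np.argmax(st[1:,4]);ys,xs=np.nonzero(l==k)
    P=np.array([ray(f,(x,y),z)[:2] for x,y in zip(xs,ys)])
    (c,s,a)=cv2.minAreaRect((P*1000).astype(np.float32))
    w,v=np.linalg.eigh(np.cov(P.T));d=v[:,1]
    print('conf',r[0]['conf'],'mean',P.mean(0).round(4),'ang',np.degrees(np.arctan2(d[1],d[0])).round(2),'rect',np.round(c,1),np.round(s,1),round(a,1))
    return P.mean(0),d
if __name__=='__main__':
    f=bot.grab_frame('wrist');bar(f)
    for r in bot.spot_point(f,'handle_mid')[:2]: print(r['position'],ray(f,r['position'],.02))
    rel(.467,.2315,.023,np.pi)
E
python3 c.py
```

```text
conf 0.59 mean [0.4426 0.232 ] ang 178.5 rect [444.6 232. ] [11.8 38.1] 86.6
[248.8, 169.5] [0.46971879 0.22882056 0.02      ]
[102.5, 278.2] [0.61927459 0.00875772 0.02      ]
pos [0.4652 0.2365 0.2313] rpy [ 3.1412e+00 -2.0000e-04  3.0929e+00] q7 0.93 F [-0.1  1.   0.2] t 2.6 w 0.0853
row [-0.0021 -0.0049  0.2083] -2.79
```

```bash
sed -i "s/m=r\[0\]\['region'\].*/u,v=np.round(proj(f,(.467,.232,.03))).astype(int);m=np.zeros(im.shape[:2],bool);m[v-60:v+60,u-28:u+24]=1;m\&=(im[...,2].astype(int)-im[...,0]>25)/" c.py; python3 c.py
```

```text
conf 0.8 mean [0.4608 0.2318] ang 177.65 rect [463.8 231.9] [33.7 77.5] 86.2
[250.9, 165.6] [0.46429595 0.2326774  0.02      ]
pos [0.4654 0.2361 0.2313] rpy [ 3.1415e+00 -1.0000e-04  3.0924e+00] q7 0.93 F [-0.7  0.1 -0.6] t 2.8 w 0.0856
row [-0.0019 -0.0045  0.2083] -2.82
```

Emit:
{"method": "carry_out", "body": {
  "rows": [
    [[0, -0.004, 0.03, 0], [0, -0.004, 0.06, 0], [0, -0.004, 0.09, 0], [0, -0.004, 0.12, 0], [0, -0.004, 0.15, 0], [0, -0.004, 0.17, 0], [0, -0.004, 0.185, 0], [0, -0.004, 0.195, 0], [0, -0.004, 0.202, 0], [0, -0.004, 0.207, 0], [0, -0.004, 0.207, 0], [0, -0.004, 0.207, 0]]
  ]
}}

```text
clock: 3.8
position: [0.4658, 0.2315, 0.0248]
tool_rot: [3.141, 0.0, 3.091]
force: [-0.1, 0.2, 0.8]
grip_width: 0.0855
finger_force: 0.0
```

```bash
python3 -c "
from h import *
rel(.465,.232,.023,3.097)"; python3 b.py w2 handle_mid
```

```text
pos [0.4658 0.2315 0.0248] rpy [3.1413e+00 5.0000e-04 3.0911e+00] q7 0.92 F [-0.1  0.2  0.8] t 3.8 w 0.0855
row [0.0008 0.0005 0.0018] -0.34
tcp [0.4659 0.2316 0.025 ] [3.141  0.0008 3.0911] cam [0.3936 0.2365 0.166 ]
handle_mid 0.65 [252.3 235.9] [0.4639 0.2315]
```

View pics/w2.png

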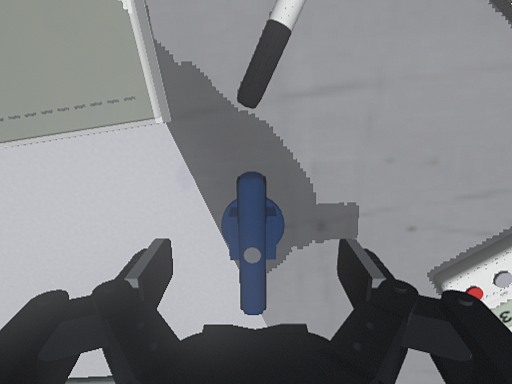

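```bash
cat > l.py <<'E'
import sys,numpy as np
from h import ray
def L(n): return np.load(f'pics/{n}.npz')
E
python3 -c "
from l import *
f=L('w2')
for uv,z in [((252,255),.04),((252,173),.04),((253.5,313),.04),((253,222),.006)]: print(uv,ray(f,uv,z).round(4))"
```

```text
(252, 255) [0.4648 0.2315 0.04  ]
(252, 173) [0.4226 0.2337 0.04  ]
(253.5, 313) [0.4997 0.2305 0.04  ]
(253, 222) [0.4613 0.2319 0.006 ]
```

The hub axis (grey dot) is at (252,255) and the bar runs from (252,173) to (253,313), well centred between the fingers. Closing now.

Emit:
{"method": "carry_out", "body": {
  "rows": [
    [[0.001, 0, 0.002, -0.3], [0.001, 0, 0.002, -0.3], [0.001, 0, 0.002, -0.3], [0.001, 0, 0.002, -0.3], [0.001, 0, 0.002, -0.3], [0.001, 0, 0.002, -0.3], [0.001, 0, 0.002, -0.3], [0.001, 0, 0.002, -0.3], [0.001, 0, 0.002, -0.3], [0.001, 0, 0.002, -0.3], [0.001, 0, 0.002, -0.3], [0.001, 0, 0.002, -0.3]]
  ],
  "grip": 0.005,
  "grip_force": 60
}}

```text
clock: 4.9
position: [0.4647, 0.2314, 0.0226]
tool_rot: [3.142, 0.0, 3.096]
force: [-1.3, -0.9, 5.7]
grip_width: 0.0125
finger_force: 60.2
```

Emit:
{"method": "carry_out", "body": {
  "rows": [
    [[0, 0, -0.02, 0], [0, 0, -0.05, 0], [0, 0, -0.08, 0], [0, 0, -0.11, 0], [0, 0, -0.14, 0], [0, 0, -0.16, 0], [0, 0, -0.18, 0], [0, 0, -0.18, 0], [0, 0, -0.18, 0]]
  ]
}}

```text
clock: 5.65
position: [0.4648, 0.2315, 0.2029]
tool_rot: [3.141, 0.001, 3.096]
force: [0.4, 0.3, -2.4]
grip_width: 0.0129
finger_force: 59.2
```

```bash
python3 b.py w3 handle_mid,stem_tip,socket_0; python3 -c "
from h import *
rel(.57,.15,.205,np.pi/2)"
```

```text
tcp [0.4644 0.2312 0.202 ] [-3.1415 -0.0001  3.0963] cam [0.3925 0.236  0.3441]
handle_mid 0.81 [254.3 239.7] [0.5543 0.2282]
stem_tip 0.69 [ 33.3 329.3] [ 0.6135 -0.0147]
stem_tip 0.52 [377.3 204. ] [0.485 0.347]
socket_0 0.79 [ 32.8 331.8] [ 0.6375 -0.0394]
pos [0.4641 0.2311 0.2013] rpy [-3.1406e+00 -1.5000e-03  3.0964e+00] q7 0.94 F [ 0.4 -0.3 -1.2] t 5.8 w 0.0128
row [-0.1094 -0.0762 -0.0038] 87.41
```

View pics/w3.png

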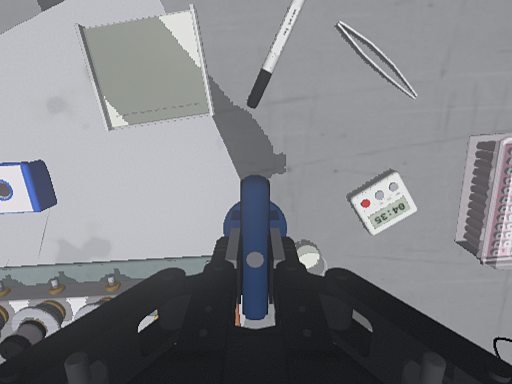

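```bash
python3 -c "
from l import *
from h import rel
f=L('w3');print(ray(f,(255,260),.2195))
rel(.63,.055,.16,np.pi/2)"
```

```text
[0.46589199 0.23288662 0.2195    ]
pos [0.4641 0.2311 0.2013] rpy [-3.1406e+00 -1.5000e-03  3.0964e+00] q7 0.94 F [ 0.4 -0.3 -1.2] t 5.8 w 0.0128
row [-0.1737 -0.1684  0.0412] 87.41
```

Emit:
{"method": "carry_out", "body": {
  "rows": [
    [[-0.015, -0.014, 0, 7], [-0.03, -0.028, 0, 14], [-0.045, -0.042, 0, 21], [-0.06, -0.056, 0, 28], [-0.075, -0.07, 0, 35], [-0.09, -0.084, 0, 42], [-0.105, -0.1, 0, 49], [-0.12, -0.115, 0, 56], [-0.135, -0.13, 0, 63], [-0.15, -0.145, 0.01, 70], [-0.165, -0.16, 0.02, 77], [-0.174, -0.168, 0.03, 84]]
  ]
}}

```text
clock: 6.85
position: [0.6316, 0.0533, 0.171]
tool_rot: [-3.141, 0.001, 1.623]
force: [-0.0, -0.7, -1.0]
grip_width: 0.0125
finger_force: 59.1
```

Emit:
{"method": "carry_out", "body": {
  "rows": [
    [[0, 0, 0.005, 3.4], [0, 0, 0.01, 3.4], [0, 0, 0.011, 3.4], [0, 0, 0.011, 3.4], [0, 0, 0.011, 3.4]]
  ]
}}

```text
clock: 7.27
position: [0.6307, 0.0561, 0.1614]
tool_rot: [-3.142, -0.0, 1.573]
force: [-0.5, 0.3, -1.1]
grip_width: 0.0128
finger_force: 59.1
```

```bash
python3 b.py w4 handle_mid,stem_tip,socket_0,manifold; python3 -c "
import cv2
a=cv2.imread('pics/w4.png');cv2.imwrite('pics/w4c.png',cv2.resize(a[40:270,100:400],(780,598),interpolation=cv2.INTER_CUBIC))"
```

```text
tcp [0.6308 0.056  0.1616] [ 3.1413 -0.0003  1.5728] cam [0.631  0.1301 0.3028]
handle_mid 0.58 [253.3 242.3] [ 0.63   -0.0143]
stem_tip 0.82 [254.8 114.1] [0.6311 0.1251]
```

View pics/w4c.png

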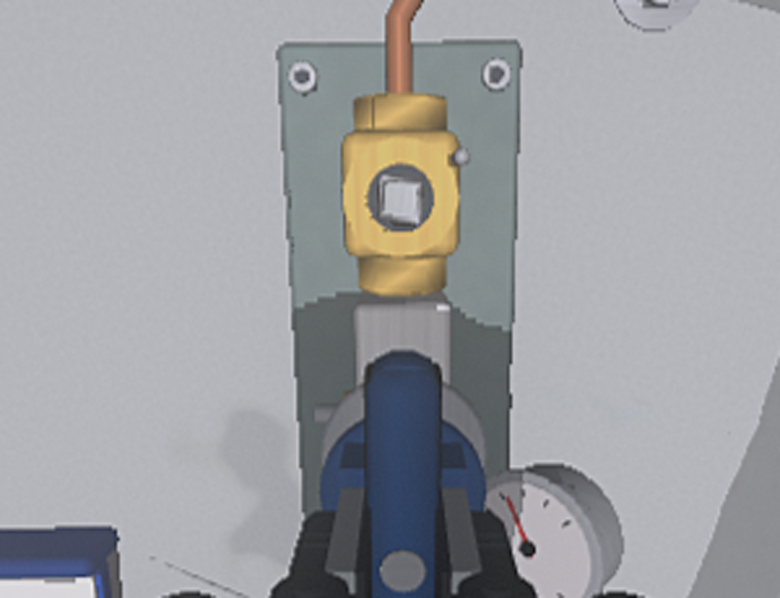

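The stem top is at about (255,116), turned slightly clockwise relative to the plate. The plate's far edge runs from (207,57) to (300,56). I'll rectify this view at stem height.

Run:
```python
from l import *
from h import proj
import cv2
f=L('w4')
for p in [(278,45),(521,41),(303,510),(510,510),(294,305),(515,327)]:
    print(p,ray(f,(100+p[0]/2.6,40+p[1]/2.6),.008).round(4))
im=cv2.imread('pics/w4.png')
c=ray(f,(255,116.5),.095);print(c)
# patch: right=+x world, up=+y, 20px/mm, 30mm
s=15;src=[];dst=[]
for a,b in [(-1,-1),(1,-1),(1,1),(-1,1)]:
    src.append(proj(f,(c[0]+a*.015,c[1]+b*.015,.095)));dst.append((300+a*300,300-b*300))
H=cv2.getPerspectiveTransform(np.float32(src),np.float32(dst))
w=cv2.warpPerspective(im,H,(600,600),flags=cv2.INTER_CUBIC);cv2.imwrite('pics/stem.png',w)
```

```text
(278, 45) [0.5851 0.1753 0.008 ]
(521, 41) [0.6746 0.177  0.008 ]
(303, 510) [ 0.5876 -0.0128  0.008 ]
(510, 510) [ 0.6793 -0.0124  0.008 ]
(294, 305) [0.5872 0.0787 0.008 ]
(515, 327) [0.6775 0.0699 0.008 ]
[0.63127492 0.12342    0.095     ]
```

View pics/stem.png

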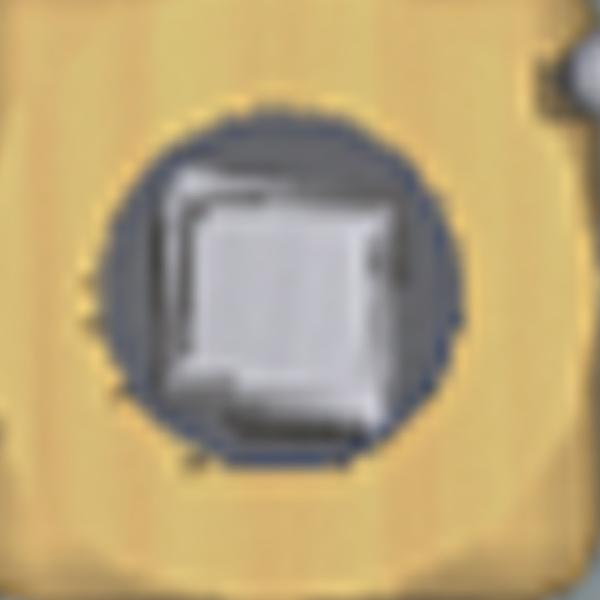

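Run:
```python
from l import *
f=L('w4')
print(ray(f,(255,259.2),.1616+.0175))
for dy in (0,1):print(ray(f,(100+403/2.6,40+(199+dy)/2.6),.095))
from h import rel
rel(.6305,.1237,.145,np.pi/2-.105)
```

```text
[0.63144633 0.05773805 0.1791    ]
[0.63127503 0.12339339 0.095     ]
[0.63127608 0.12312718 0.095     ]
pos [0.6309 0.0558 0.1617] rpy [ 3.1411e+00 -2.0000e-04  1.5715e+00] q7 0.06 F [ 1.1  0.1 -1.1] t 7.5 w 0.0126
row [ 0.0679 -0.0003  0.0167] 6.05
```

Emit:
{"method": "carry_out", "body": {
  "rows": [
    [[0.02, -0.001, 0, 2], [0.04, -0.001, 0, 4], [0.055, -0.001, 0, 6], [0.066, -0.001, 0, 6], [0.066, -0.001, 0.01, 6], [0.066, -0.001, 0.02, 6], [0.066, -0.001, 0.03, 6], [0.066, -0.001, 0.036, 6], [0.066, -0.001, 0.04, 6], [0.066, -0.001, 0.042, 6], [0.066, -0.001, 0.042, 6]]
  ]
}}

```text
clock: 8.43
position: [0.6297, 0.1211, 0.1188]
tool_rot: [-3.141, 0.0, 1.466]
force: [-1.3, -0.8, -0.6]
grip_width: 0.012
finger_force: 59.1
```

Emit:
{"method": "carry_out", "body": {
  "rows": [
    [[0, 0, 0.002, 0], [0, 0, 0.004, 0], [0, 0, 0.006, 0], [0, 0, 0.008, 0], [0, 0, 0.008, 0]]
  ]
}}

```text
clock: 8.85
position: [0.6296, 0.1217, 0.111]
tool_rot: [-3.141, 0.0, 1.466]
force: [-0.7, -0.5, -1.2]
grip_width: 0.0124
finger_force: 59.1
```

Emit:
{"method": "carry_out", "body": {
  "rows": [
    [[0, 0, 0.002, 0], [0, 0, 0.004, 0], [0, 0, 0.006, 0], [0, 0, 0.008, 0], [0, 0, 0.008, 0]]
  ]
}}

```text
clock: 9.27
position: [0.6296, 0.1216, 0.1028]
tool_rot: [-3.141, 0.0, 1.466]
force: [0.8, 0.6, -0.4]
grip_width: 0.0124
finger_force: 59.1
```

Emit:
{"method": "carry_out", "body": {
  "rows": [
    [[0, 0, 0.001, 0], [0, 0, 0.002, 0], [0, 0, 0.003, 0], [0, 0, 0.0035, 0], [0, 0, 0.0035, 0]]
  ]
}}

```text
clock: 9.68
position: [0.6299, 0.1217, 0.1006]
tool_rot: [3.141, -0.0, 1.466]
force: [-5.5, -0.3, 12.7]
grip_width: 0.0123
finger_force: 61.5
```

Emit:
{"method": "carry_out", "body": {
  "rows": [
    [[0, 0, 0, 6], [0, 0, 0, 12], [0, 0, 0, 18], [0, 0, 0, 25], [0, 0, 0, 32], [0, 0, 0, 39], [0, 0, 0, 46], [0, 0, 0, 53], [0, 0, 0, 60], [0, 0, 0, 66], [0, 0, 0, 72], [0, 0, 0, 77]]
  ]
}}

```text
clock: 10.68
position: [0.63, 0.1222, 0.1006]
tool_rot: [-3.141, -0.001, 0.118]
force: [-3.8, 1.7, 11.9]
grip_width: 0.0127
finger_force: 61.6
```

```bash
python3 -c "
from h import *
rel(.63,.1217,.1,0)
print(bot.observe()['moment'])"
```

```text
pos [0.63   0.1222 0.1006] rpy [-3.1408e+00 -7.0000e-04  1.1750e-01] q7 -1.18 F [-3.8  1.7 11.9] t 10.7 w 0.0127
row [-0.0001  0.0005  0.0006] 6.73
[0.34315032 0.97186167 0.16815765]
```

Emit:
{"method": "carry_out", "body": {
  "rows": [
    [[0, 0, 0, 2], [0, 0, 0, 4], [0, 0, 0, 6], [0, 0, 0, 8], [0, 0, 0, 8]]
  ]
}}

```text
clock: 11.1
position: [0.63, 0.1221, 0.1006]
tool_rot: [-3.141, -0.001, -0.019]
force: [-4.6, 2.2, 12.6]
grip_width: 0.0129
finger_force: 61.8
```

```bash
python3 -c "
from h import *
rel(.63,.1217,.1,0)
print(bot.observe()['moment'])"
```

```text
pos [0.63   0.1221 0.1006] rpy [-3.1407e+00 -6.0000e-04 -1.9200e-02] q7 -1.29 F [-4.6  2.2 12.6] t 11.1 w 0.0129
row [-0.      0.0004  0.0006] -1.1
[0.39024126 0.99255731 0.03690071]
```

Emit:
{"method": "carry_out", "body": {
  "rows": [
    [[0, 0, 0, 1], [0, 0, 0, 2], [0, 0, 0, 3], [0, 0, 0, 4], [0, 0, 0, 4]]
  ]
}}

```text
clock: 11.52
position: [0.63, 0.1221, 0.1006]
tool_rot: [-3.141, -0.0, -0.088]
force: [-4.1, 2.2, 12.7]
grip_width: 0.0127
finger_force: 61.7
```

```bash
python3 -c "
from h import *
rel(.63,.1217,.1,0)
print(bot.observe()['moment'])"
```

```text
pos [0.63   0.1221 0.1006] rpy [-3.1406e+00 -4.0000e-04 -8.7800e-02] q7 -1.34 F [-4.1  2.2 12.7] t 11.5 w 0.0127
row [0.     0.0004 0.0006] -5.03
[0.40231152 0.96340565 0.05947176]
```

Emit:
{"method": "carry_out", "body": {
  "rows": [
    [[0, 0, 0, 1], [0, 0, 0, 2], [0, 0, 0, 3], [0, 0, 0, 4], [0, 0, 0, 4]]
  ]
}}

```text
clock: 11.93
position: [0.63, 0.1221, 0.1006]
tool_rot: [-3.141, -0.0, -0.157]
force: [-4.4, 1.9, 12.4]
grip_width: 0.0123
finger_force: 61.8
```

```bash
python3 -c "
from h import *
rel(.63,.1217,.1,0)
print(bot.observe()['moment'])"; python3 b.py w5 handle_mid
```

```text
pos [0.63   0.1221 0.1006] rpy [-3.1406e+00 -5.0000e-04 -1.5740e-01] q7 -1.4 F [-4.4  1.9 12.4] t 11.9 w 0.0123
row [0.     0.0004 0.0006] -9.02
[0.37568305 0.90038858 0.16328457]
tcp [0.63   0.1222 0.1006] [-3.1405 -0.0004 -0.1566] cam [0.7023 0.112  0.2419]
handle_mid 0.96 [255.5 239.6] [0.5933 0.1284]
```

View pics/w5.png

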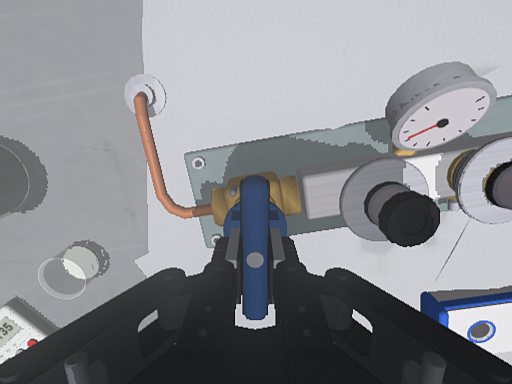

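Emit:
{"method": "carry_out", "body": {
  "rows": [
    [[0, 0, 0, 1], [0, 0, 0, 2], [0, 0, 0, 3], [0, 0, 0, 4], [0, 0, 0, 4]]
  ]
}}

```text
clock: 12.45
position: [0.63, 0.1221, 0.1006]
tool_rot: [-3.141, -0.0, -0.227]
force: [-3.5, 2.6, 12.3]
grip_width: 0.0129
finger_force: 62.0
```

```bash
python3 -c "
from h import *
rel(.63,.1217,.1,0)
for i in range(4):
  f=bot.grab_frame('wrist');print(bot.observe()['moment'])
P=bot.regions_of(f,'handle_mid');ys,xs=np.nonzero(P[0]['region']);print(cv2.minAreaRect(np.c_[xs,ys].astype(np.float32)),xs.min(),xs.max(),ys.min(),ys.max())
im=f['pixels'].astype(int);m=(im[...,2]-im[...,0]>25)
for y in (185,200,285,300,315):
  x=np.nonzero(m[y,200:310])[0]+200;print(y,x.min(),x.max())
"
```

```text
pos [0.63   0.1221 0.1006] rpy [-3.1406e+00 -3.0000e-04 -2.2710e-01] q7 -1.46 F [-3.5  2.6 12.3] t 12.4 w 0.0129
row [0.0001 0.0004 0.0006] -13.01
[0.32830177 0.91709325 0.30980674]
[0.34784707 0.91089067 0.34849138]
[0.41710692 0.9132301  0.3491346 ]
[0.38899741 0.90482862 0.42130005]
((250.64859008789062, 246.09271240234375), (64.56401062011719, 143.08450317382812), 13.523159980773926) 223 287 175 320
185 243 266
200 241 268
285 243 267
300 243 267
315 246 265
```

Emit:
{"method": "carry_out", "body": {
  "rows": [
    [[0, 0, 0, 0], [0, 0, 0, 0], [0, 0, 0, 0], [0, 0, 0, 0], [0, 0, 0, 0], [0, 0, 0, 0]]
  ],
  "grip": 0.04
}}

```text
clock: 13.2
position: [0.6298, 0.1216, 0.0997]
tool_rot: [3.141, 0.0, -0.227]
force: [-0.6, -0.3, 0.1]
grip_width: 0.04
finger_force: 0.0
```

```bash
cat > d.py <<'E'
from h import *
rel(.63,.1217,.1,0)
f=bot.grab_frame('wrist');print(bot.observe()['moment'])
im=f['pixels'].astype(int);m=(im[...,2]-im[...,0]>25)
m[:, :200]=0;m[:,310:]=0
for y in range(175,330,10):
  x=np.nonzero(m[y])[0]
  if len(x): print(y,x.min(),x.max())
E
python3 d.py
```

```text
pos [0.6298 0.1216 0.0997] rpy [ 3.1415e+00  1.0000e-04 -2.2690e-01] q7 -1.46 F [-0.6 -0.3  0.1] t 13.2 w 0.04
row [ 0.0002 -0.0002 -0.0003] -13.0
[ 0.0222686  -0.04943841  0.00072916]
185 234 257
195 233 260
205 234 273
215 226 282
225 223 285
235 222 284
245 227 280
255 232 278
265 233 267
275 244 268
285 245 269
295 246 270
305 247 271
315 249 270
```

The handle sprang back about 6° on release, so the stop was loaded and the valve is shut. I'll retreat and look at the cartridges.

Emit:
{"method": "carry_out", "body": {
  "rows": [
    [[0, 0, -0.01, 0], [0, 0, -0.03, 0], [0, 0, -0.06, 0], [0, 0, -0.09, 0], [0, 0, -0.11, 0], [0, 0, -0.12, 0], [0, 0, -0.12, 0]]
  ]
}}

```text
clock: 13.83
position: [0.6306, 0.1216, 0.2224]
tool_rot: [-3.14, -0.003, -0.227]
force: [-0.1, -0.4, -0.3]
grip_width: 0.04
finger_force: 0.0
```

```bash
python3 -c "
from h import *
rel(.56,-.02,.21,0.017)"
```

```text
pos [0.6306 0.1216 0.2224] rpy [-3.140e+00 -2.700e-03 -2.268e-01] q7 -1.55 F [-0.1 -0.4 -0.3] t 13.8 w 0.04
row [-0.0369  0.1539  0.012 ] -13.97
```

Emit:
{"method": "carry_out", "body": {
  "rows": [
    [[-0.007, 0.03, 0, -3], [-0.014, 0.06, 0, -6], [-0.021, 0.09, 0, -9], [-0.028, 0.12, 0, -12], [-0.035, 0.14, 0.006, -14], [-0.037, 0.154, 0.01, -14], [-0.037, 0.154, 0.01, -14], [-0.037, 0.154, 0.01, -14], [-0.037, 0.154, 0.01, -14]]
  ]
}}

```text
clock: 14.58
position: [0.5593, -0.0193, 0.2094]
tool_rot: [-3.142, 0.001, 0.018]
force: [1.0, 0.6, 0.4]
grip_width: 0.0402
finger_force: 0.0
```

```bash
python3 b.py w6 handle_mid,stem_tip,socket_0,cart_0_mid,rack_hole0
python3 - <<'E'
import cv2
a=cv2.imread('pics/w6.png');print(a.shape)
E
```

```text
tcp [ 0.5594 -0.0192  0.2095] [3.1415 0.0004 0.0185] cam [ 0.6326 -0.0166  0.3507]
handle_mid 0.73 [ 92.4 107. ] [0.629  0.1658]
socket_0 0.65 [354.4 105.3] [ 0.6359 -0.1116]
socket_0 0.64 [197.5 106.1] [0.6323 0.0373]
socket_0 0.6 [273.2 108.3] [ 0.6317 -0.0347]
cart_0_mid 0.59 [196.8 108.5] [0.6301 0.0371]
rack_hole0 0.97 [337.1 240.9] [ 0.473  -0.1239]
rack_hole0 0.81 [288.4 241.3] [ 0.4713 -0.0627]
(384, 512, 3)
```

View pics/w6.png

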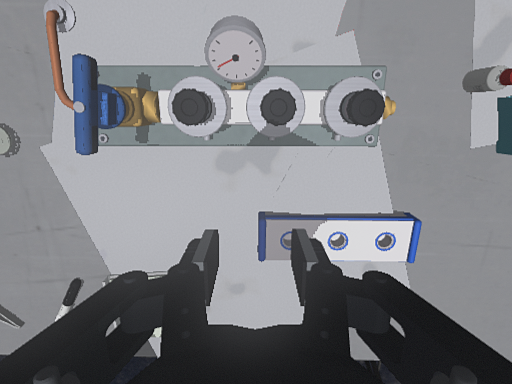

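Px: the sleeves are at (198,107), (275,107) and (354,106), and the free rack holes at (289,241), (337,241) and (385,241). The handle bar is across the manifold. Next is coupling 0.

```bash
python3 -c "
from h import *
rel(.631,.0363,.13,0.017)
from l import L
f=L('w6')
for uv in [(198,107),(275,107),(354,106.5)]: print(ray(f,uv,.072))
for uv in [(290,241),(337.5,241),(385,241)]: print(ray(f,uv,.03))
im=cv2.imread('pics/w6.png');g=cv2.cvtColor(im,6)
c=cv2.HoughCircles(g,cv2.HOUGH_GRADIENT,1.2,50,param1=100,param2=25,minRadius=24,maxRadius=36)
for x,y,r in c[0]: print(x,y,r,ray(f,(x,y),.072))
"
```

```text
pos [ 0.5592 -0.0197  0.2097] rpy [3.1414e+00 1.0000e-04 1.8200e-02] q7 -1.1 F [-0.1  0.7 -0.2] t 14.9 w 0.04
row [ 0.0728 -0.0547  0.0797] 0.07
[0.63149748 0.03683116 0.072     ]
[ 0.63290822 -0.03633239  0.072     ]
[ 0.63481112 -0.11139797  0.072     ]
[ 0.47178628 -0.06464209  0.03      ]
[ 0.47289679 -0.12444884  0.03      ]
[ 0.4740079  -0.18428719  0.03      ]
196.20001 106.200005 29.76 [0.63219308 0.03851148 0.072     ]
235.8 52.2 27.24 [0.67957136 0.00092275 0.072     ]
274.2 105.00001 28.68 [ 0.63471076 -0.03550077  0.072     ]
352.2 105.00001 31.32 [ 0.63613878 -0.10952473  0.072     ]
87.0 81.0 27.36 [0.65261377 0.13870964 0.072     ]
```

Emit:
{"method": "carry_out", "body": {
  "rows": [
    [[0.03, -0.02, 0, 0], [0.055, -0.04, 0, 0], [0.073, -0.054, 0, 0], [0.073, -0.054, 0.02, 0], [0.073, -0.054, 0.045, 0], [0.073, -0.054, 0.065, 0], [0.073, -0.054, 0.075, 0], [0.073, -0.054, 0.08, 0], [0.073, -0.054, 0.08, 0], [0.073, -0.054, 0.08, 0]]
  ]
}}

```text
clock: 15.72
position: [0.6316, 0.035, 0.1307]
tool_rot: [3.142, -0.001, 0.017]
force: [0.4, -0.8, 0.7]
grip_width: 0.04
finger_force: 0.0
```

```bash
python3 b.py w7 cart_0_mid,socket_0
```

```text
tcp [0.6317 0.0351 0.131 ] [-3.1414 -0.0014  0.0175] cam [0.7047 0.0377 0.272 ]
cart_0_mid 0.94 [251.5 209.8] [0.6319 0.0384]
socket_0 0.78 [446.6 208.7] [ 0.6338 -0.1094]
socket_0 0.58 [249.6 211.3] [0.629  0.0399]
socket_0 0.54 [401.8 336.4] [ 0.5142 -0.0955]
```

View pics/w7.png

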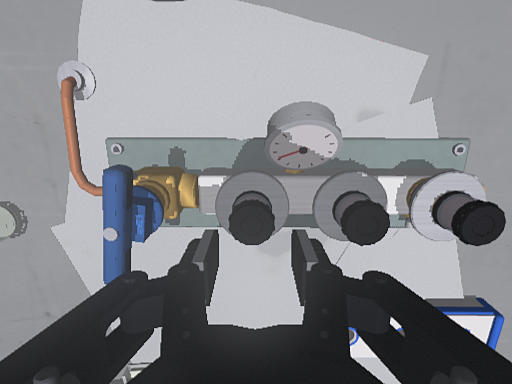

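The cart 0 cap is at (252,222) and the sleeve at (252,205). The finger midline is at column 255.5, so I'll shift y by +2 mm and descend.

Emit:
{"method": "carry_out", "body": {
  "rows": [
    [[-0.001, -0.002, 0.005, 0], [-0.001, -0.002, 0.012, 0], [-0.001, -0.002, 0.02, 0], [-0.001, -0.002, 0.028, 0], [-0.001, -0.002, 0.036, 0], [-0.001, -0.002, 0.044, 0], [-0.001, -0.002, 0.05, 0], [-0.001, -0.002, 0.054, 0], [-0.001, -0.002, 0.054, 0]]
  ]
}}

```text
clock: 16.62
position: [0.6297, 0.037, 0.0748]
tool_rot: [3.141, 0.001, 0.017]
force: [-0.3, -0.1, 0.4]
grip_width: 0.0399
finger_force: 0.0
```

Emit:
{"method": "carry_out", "body": {
  "rows": [
    [[0, 0, 0.002, 0], [0, 0, 0.004, 0], [0, 0, 0.006, 0], [0, 0, 0.007, 0], [0, 0, 0.007, 0]]
  ]
}}

```text
clock: 17.03
position: [0.6303, 0.0371, 0.0691]
tool_rot: [-3.141, -0.001, 0.018]
force: [-1.3, -0.7, 6.1]
grip_width: 0.0395
finger_force: 3.0
```

Emit:
{"method": "carry_out", "body": {
  "rows": [
    [[0, 0, 0.002, 0], [0, 0, 0.004, 0], [0, 0, 0.006, 0], [0, 0, 0.007, 0], [0, 0, 0.0075, 0], [0, 0, 0.0075, 0], [0, 0, 0.0075, 0]]
  ]
}}

```text
clock: 17.62
position: [0.6306, 0.0371, 0.0634]
tool_rot: [-3.14, -0.001, 0.017]
force: [-12.6, 1.3, 34.8]
grip_width: 0.0402
finger_force: 17.4
```

Emit:
{"method": "carry_out", "body": {
  "rows": [
    [[0, 0, -0.004, 0], [0, 0, -0.008, 0], [0, 0, -0.012, 0], [0, 0, -0.017, 0], [0, 0, -0.021, 0], [0, 0, -0.023, 0], [0, 0, -0.023, 0], [0, 0, -0.023, 0], [0, 0, -0.023, 0]]
  ]
}}

```text
clock: 18.37
position: [0.63, 0.0372, 0.0841]
tool_rot: [3.142, 0.0, 0.018]
force: [0.0, 0.4, 0.3]
grip_width: 0.0402
finger_force: 0.0
```

```bash
python3 b.py w8 cart_0_mid,socket_0,handle_mid;python3 -c "
from h import *
rel(.63,.037,.087)"
```

```text
tcp [0.63   0.0372 0.084 ] [3.1415 0.0004 0.0176] cam [0.7033 0.0399 0.2253]
cart_0_mid 0.84 [253.5 240.8] [0.6284 0.0389]
socket_0 0.66 [252.1 241.1] [0.6259 0.0397]
socket_0 0.39 [361.9 377.4] [ 0.5205 -0.04  ]
handle_mid 0.69 [ 88.8 253.3] [0.5863 0.1728]
pos [0.63   0.0371 0.0841] rpy [3.1414e+00 2.0000e-04 1.7500e-02] q7 -1.11 F [-0.3 -0.3 -0.7] t 18.6 w 0.0401
row [-0.      0.0001 -0.0029] 0.0
```

View pics/w8.png

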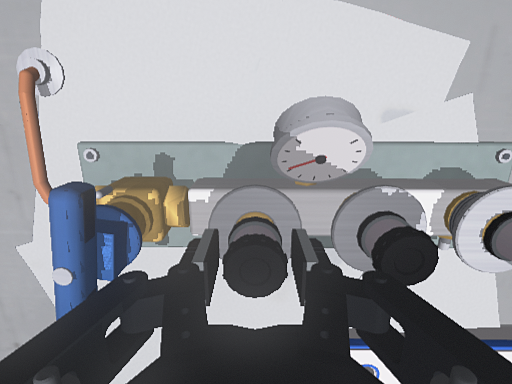

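Cart 0 has popped up: its brass nipple shows at (252,217) and the cap is at (255,265). I'll grip and lift it.

Emit:
{"method": "carry_out", "body": {
  "rows": [
    [[0, 0, -0.002, 0], [0, 0, -0.002, 0], [0, 0, -0.002, 0], [0, 0, -0.002, 0], [0, 0, -0.002, 0], [0, 0, -0.002, 0], [0, 0, -0.002, 0], [0, 0, -0.002, 0]]
  ],
  "grip": 0.02,
  "grip_force": 30
}}

```text
clock: 19.23
position: [0.6301, 0.0371, 0.0863]
tool_rot: [3.142, 0.0, 0.018]
force: [-0.4, 0.0, -0.9]
grip_width: 0.029
finger_force: 30.4
```

Emit:
{"method": "carry_out", "body": {
  "rows": [
    [[0, 0, -0.005, 0], [0, 0, -0.012, 0], [0, 0, -0.02, 0], [0, 0, -0.03, 0], [0, 0, -0.045, 0], [0, 0, -0.06, 0], [0, 0, -0.075, 0], [0, 0, -0.085, 0], [0, 0, -0.09, 0], [0, 0, -0.09, 0], [0, 0, -0.09, 0]]
  ]
}}

```text
clock: 20.15
position: [0.63, 0.0374, 0.1761]
tool_rot: [-3.141, 0.0, 0.018]
force: [-0.4, 0.7, -0.6]
grip_width: 0.0293
finger_force: 30.4
```

```bash
python3 b.py w9 cart_0_mid,socket_0,rack_hole0;python3 -c "
from h import *
from l import L
f=L('w8');print(ray(f,(255,265),.115))
rel(.4615,-.0655,.13,.02)"
```

```text
tcp [0.6298 0.0373 0.1757] [-3.1416  0.0007  0.0177] cam [0.7033 0.04   0.3174]
cart_0_mid 0.97 [256.8 239.6] [0.5834 0.0354]
socket_0 0.76 [421.8 189.1] [ 0.6345 -0.1138]
socket_0 0.66 [255.1 188.8] [0.632  0.0379]
socket_0 0.64 [335.3 188.8] [ 0.6334 -0.035 ]
rack_hole0 0.69 [433.5 305.2] [ 0.4764 -0.1822]
[0.63593415 0.03830122 0.115     ]
pos [0.6298 0.0372 0.1756] rpy [3.1414e+00 1.0000e-03 1.7500e-02] q7 -1.18 F [-0.7  0.1 -1. ] t 20.4 w 0.0292
row [-0.17    0.0997  0.0458] -0.14
```

View pics/w9.png

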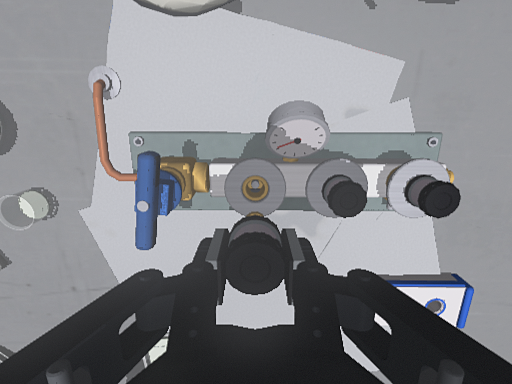

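Cart 0 is held, with the cap at (256,263); the empty socket is at (255,188) and its sleeve is back up. Next I'll stage near the rack so the camera sees the holes.

```bash
python3 -c "
from h import *
from l import L
f=L('w9');print(ray(f,(256.8,239.6),.1757)); print(proj(f,(.6298,.0373,.1757)))
rel(.425,-.07,.14,.02)"
```

```text
[0.63278016 0.03729682 0.1757    ]
[256.68169789 244.4505001 ]
pos [0.6298 0.0372 0.1756] rpy [3.1414e+00 1.0000e-03 1.7500e-02] q7 -1.18 F [-0.7  0.1 -1. ] t 20.4 w 0.0292
row [-0.2066  0.1036  0.0359] -0.14
```

Emit:
{"method": "carry_out", "body": {
  "rows": [
    [[-0.03, 0.015, 0, 0], [-0.06, 0.03, 0, 0], [-0.09, 0.045, 0, 0], [-0.12, 0.06, 0, 0], [-0.15, 0.075, 0.005, 0], [-0.18, 0.09, 0.015, 0], [-0.2, 0.1, 0.025, 0], [-0.207, 0.104, 0.034, 0], [-0.207, 0.104, 0.036, 0], [-0.207, 0.104, 0.036, 0], [-0.207, 0.104, 0.036, 0]]
  ]
}}

```text
clock: 21.27
position: [0.4259, -0.0703, 0.1405]
tool_rot: [3.141, -0.0, 0.018]
force: [-0.1, -0.4, -0.9]
grip_width: 0.0294
finger_force: 30.5
```

```bash
cat > e.py <<'E'
from h import *
import sys
f=bot.grab_frame('wrist');save(f,sys.argv[1]);np.savez(f'pics/{sys.argv[1]}.npz',K=f['K'],pose=f['pose'])
s=bot.observe();z=s['position'][2];print('tcp',s['position'].round(4))
for r in bot.spot_point(f,'rack_hole0')[:4]: print('hole',round(r['conf'],2),np.round(r['position'],1),ray(f,r['position'],.03).round(4))
for r in bot.spot_point(f,'cart_0_mid')[:4]: print('cart',round(r['conf'],2),np.round(r['position'],1),ray(f,r['position'],z).round(4),ray(f,r['position'],.0765).round(4))
g=cv2.cvtColor(f['pixels'],cv2.COLOR_RGB2GRAY);hsv=cv2.cvtColor(f['pixels'],cv2.COLOR_RGB2HSV)
E
python3 e.py w10
```

```text
tcp [ 0.4259 -0.0702  0.1405]
hole 0.92 [384.5 139.3] [ 0.4739 -0.1837  0.03  ]
hole 0.57 [245.1 140.5] [ 0.4705 -0.06    0.03  ]
hole 0.55 [320.  138.1] [ 0.4739 -0.1264  0.03  ]
cart 0.82 [254.3 241.6] [ 0.4276 -0.069   0.1405] [ 0.3952 -0.0696  0.0765]
```

View pics/w10.png

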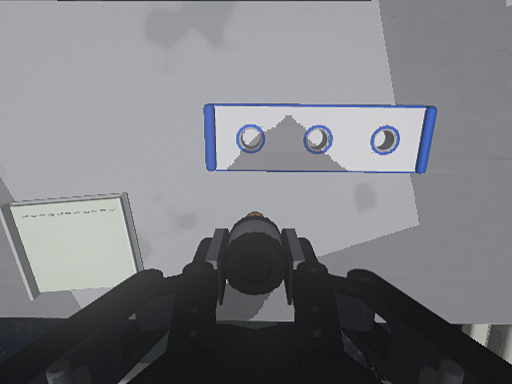

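Rack hole rings are at (250.5,138.5), (318,138.5) and (385,139.5); the cart is in hand at (254,242).

```bash
python3 -c "
from h import *
from l import L
f=L('w10')
for uv in [(250.5,138.5),(318,138.5),(385,139.5)]: print(ray(f,uv,.03))
im=cv2.imread('pics/w10.png');hsv=cv2.cvtColor(im,40)
m=((hsv[...,0]>105)&(hsv[...,0]<130)&(hsv[...,1]>90)).astype(np.uint8);m[:110]=0;m[166:]=0;m[:,:222]=0;m[:,412:]=0
for c in cv2.findContours(m,0,2)[0]:
    if len(c)>10: e=cv2.fitEllipse(c);print(e,ray(f,e[0],.03).round(4))
rel(.47,-.064,.14)
"
```

```text
[ 0.47237418 -0.06481455  0.03      ]
[ 0.47350611 -0.1246336   0.03      ]
[ 0.47375549 -0.18419345  0.03      ]
((384.8848876953125, 139.83316040039062), (26.318803787231445, 30.085132598876953), 43.953365325927734) [ 0.4735 -0.1841  0.03  ]
((317.68280029296875, 139.1005096435547), (27.4608097076416, 28.991701126098633), 43.773155212402344) [ 0.473  -0.1244  0.03  ]
((250.19651794433594, 138.41299438476562), (27.74432945251465, 28.274002075195312), 155.08103942871094) [ 0.4724 -0.0645  0.03  ]
pos [ 0.4257 -0.0702  0.1405] rpy [ 3.1412e+00 -5.0000e-04  1.8400e-02] q7 -0.89 F [ 0.5 -0.1 -0.8] t 21.4 w 0.0288
row [ 0.0444 -0.0054  0.0005] 0.0
```

Emit:
{"method": "carry_out", "body": {
  "rows": [
    [[0.02, -0.002, 0, 0], [0.04, -0.0037, 0, 0], [0.0445, -0.0037, 0.005, 0], [0.0445, -0.0037, 0.02, 0], [0.0445, -0.0037, 0.04, 0], [0.0445, -0.0037, 0.055, 0], [0.0445, -0.0037, 0.065, 0], [0.0445, -0.0037, 0.072, 0], [0.0445, -0.0037, 0.076, 0], [0.0445, -0.0037, 0.076, 0]]
  ]
}}

```text
clock: 22.25
position: [0.4693, -0.066, 0.064]
tool_rot: [3.141, 0.0, 0.018]
force: [-0.6, 0.1, -0.6]
grip_width: 0.0288
finger_force: 30.5
```

Emit:
{"method": "carry_out", "body": {
  "rows": [
    [[0, 0, 0.002, 0], [0, 0, 0.004, 0], [0, 0, 0.006, 0], [0, 0, 0.008, 0], [0, 0, 0.01, 0], [0, 0, 0.01, 0]]
  ]
}}

```text
clock: 22.75
position: [0.4693, -0.0659, 0.0541]
tool_rot: [-3.142, 0.0, 0.018]
force: [0.5, 0.3, 0.1]
grip_width: 0.0289
finger_force: 30.5
```

Emit:
{"method": "carry_out", "body": {
  "rows": [
    [[0, 0, 0.003, 0], [0, 0, 0.006, 0], [0, 0, 0.009, 0], [0, 0, 0.012, 0], [0, 0, 0.0135, 0], [0, 0, 0.0145, 0], [0, 0, 0.0145, 0]]
  ]
}}

```text
clock: 23.33
position: [0.4693, -0.066, 0.0396]
tool_rot: [3.142, 0.0, 0.017]
force: [-0.5, 0.9, -0.8]
grip_width: 0.0289
finger_force: 30.5
```

Emit:
{"method": "carry_out", "body": {
  "rows": [
    [[0, 0, 0.0005, 0], [0, 0, 0.001, 0], [0, 0, 0.0015, 0], [0, 0, 0.002, 0], [0, 0, 0.002, 0]]
  ]
}}

```text
clock: 23.75
position: [0.4699, -0.066, 0.0387]
tool_rot: [-3.141, -0.001, 0.017]
force: [-4.8, 1.3, 25.2]
grip_width: 0.0298
finger_force: 33.4
```

Seated: 25 N on the bottom at z = 0.0387. I'll release it and go to coupling 1.

Emit:
{"method": "carry_out", "body": {
  "rows": [
    [[0, 0, 0, 0], [0, 0, 0, 0], [0, 0, 0, 0], [0, 0, 0, 0], [0, 0, -0.002, 0], [0, 0, -0.015, 0], [0, 0, -0.035, 0], [0, 0, -0.06, 0], [0, 0, -0.09, 0], [0, 0, -0.11, 0], [0, 0, -0.11, 0]]
  ],
  "grip": 0.04
}}

```text
clock: 24.67
position: [0.4707, -0.0662, 0.1509]
tool_rot: [-3.141, -0.004, 0.017]
force: [0.4, 0.1, -0.5]
grip_width: 0.0399
finger_force: 0.0
```

```bash
python3 -c "
from h import *
rel(.6325,-.0373,.145,0.017)"
```

```text
pos [ 0.4707 -0.0662  0.1509] rpy [-3.1414 -0.0041  0.0175] q7 -0.93 F [ 0.4  0.1 -0.5] t 24.7 w 0.0399
row [ 0.1623 -0.0261  0.0066] 0.03
```

Emit:
{"method": "carry_out", "body": {
  "rows": [
    [[0.03, -0.005, 0, 0], [0.06, -0.01, 0, 0], [0.09, -0.015, 0, 0], [0.12, -0.02, 0, 0], [0.145, -0.024, 0, 0], [0.163, -0.0255, 0, 0], [0.163, -0.0255, 0.005, 0], [0.163, -0.0255, 0.015, 0], [0.163, -0.0255, 0.02, 0], [0.163, -0.0255, 0.02, 0], [0.163, -0.0255, 0.02, 0]]
  ]
}}

```text
clock: 25.58
position: [0.6312, -0.0377, 0.1275]
tool_rot: [-3.141, 0.001, 0.017]
force: [-0.3, -0.2, 0.4]
grip_width: 0.0401
finger_force: 0.0
```

```bash
cat > g.py <<'E'
from h import *
import sys
f=bot.grab_frame('wrist');save(f,sys.argv[1]);s=bot.observe()
print('tcp',s['position'].round(4))
for l,z in (('cart_0_mid',.0765),('socket_0',.072)):
    for r in bot.spot_point(f,l)[:3]: print(l,round(r['conf'],2),np.round(r['position'],1),ray(f,r['position'],z).round(4))
hsv=cv2.cvtColor(f['pixels'],cv2.COLOR_RGB2HSV);m=(hsv[...,2]<70).astype(np.uint8);m[:150]=0;m[238:]=0
n,l,st,c=cv2.connectedComponentsWithStats(m)
for i in range(1,n):
    if st[i,4]>200: print('dark',st[i],c[i].round(1))
E
python3 g.py w11
```

```text
tcp [ 0.6315 -0.0377  0.1279]
socket_0 0.78 [153.5 207.2] [0.6317 0.0385 0.072 ]
dark [   0  164   41   74 1007] [ 10.7 200.8]
dark [ 231  190   48   48 1627] [254.8 218.2]
dark [ 345  198   51   40 1613] [370.1 219.7]
```

Emit:
{"method": "carry_out", "body": {
  "rows": [
    [[0.0015, 0, 0.01, 0], [0.0015, 0, 0.02, 0], [0.0015, 0, 0.03, 0], [0.0015, 0, 0.04, 0], [0.0015, 0, 0.048, 0], [0.0015, 0, 0.053, 0], [0.0015, 0, 0.057, 0], [0.0015, 0, 0.06, 0], [0.0015, 0, 0.063, 0], [0.0015, 0, 0.066, 0], [0.0015, 0, 0.066, 0], [0.0015, 0, 0.066, 0]]
  ]
}}

```text
clock: 26.73
position: [0.6334, -0.0378, 0.0634]
tool_rot: [-3.141, -0.0, 0.017]
force: [-12.2, 2.6, 29.4]
grip_width: 0.0401
finger_force: 14.5
```

Fully pressed at 29 N, at the same depth as before. I'll raise, grip and lift.

Emit:
{"method": "carry_out", "body": {
  "rows": [
    [[0, 0, -0.004, 0], [0, 0, -0.008, 0], [0, 0, -0.012, 0], [0, 0, -0.017, 0], [0, 0, -0.021, 0], [0, 0, -0.024, 0], [0, 0, -0.024, 0], [0, 0, -0.024, 0], [0, 0, -0.024, 0], [0, 0, -0.024, 0]]
  ]
}}

```text
clock: 27.57
position: [0.6333, -0.0376, 0.0856]
tool_rot: [3.142, 0.0, 0.018]
force: [0.3, -0.3, 0.1]
grip_width: 0.0399
finger_force: 0.0
```

```bash
python3 b.py w12 cart_0_mid,socket_0
```

```text
tcp [ 0.6333 -0.0376  0.0856] [3.1416 0.0003 0.0175] cam [ 0.7066 -0.0349  0.2268]
```

View pics/w12.png

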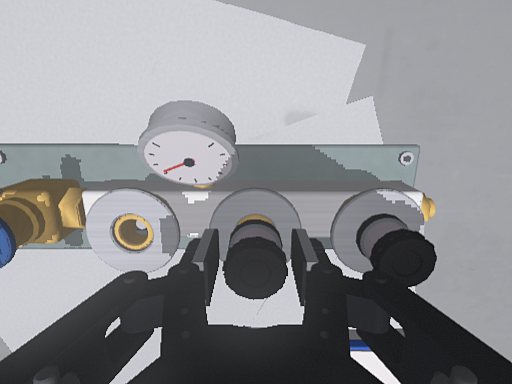

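Cart 1 is up: brass visible at (255,219), cap at (255,267), and coupling 0 empty at (133,231). Gripping it.

Emit:
{"method": "carry_out", "body": {
  "rows": [
    [[0, 0, -0.0005, 0], [0, 0, -0.0005, 0], [0, 0, -0.0005, 0], [0, 0, -0.0005, 0], [0, 0, -0.0005, 0], [0, 0, -0.0005, 0], [0, 0, -0.0005, 0], [0, 0, -0.0005, 0]]
  ],
  "grip": 0.02,
  "grip_force": 30
}}

```text
clock: 28.38
position: [0.6334, -0.0376, 0.0863]
tool_rot: [3.142, 0.0, 0.018]
force: [-0.8, 0.6, -1.1]
grip_width: 0.0291
finger_force: 30.3
```

Emit:
{"method": "carry_out", "body": {
  "rows": [
    [[0, 0, -0.005, 0], [0, 0, -0.012, 0], [0, 0, -0.02, 0], [0, 0, -0.03, 0], [0, 0, -0.045, 0], [0, 0, -0.06, 0], [0, 0, -0.075, 0], [0, 0, -0.085, 0], [0, 0, -0.09, 0], [0, 0, -0.09, 0], [0, 0, -0.09, 0]]
  ]
}}

```text
clock: 29.3
position: [0.6333, -0.0374, 0.1761]
tool_rot: [-3.141, 0.0, 0.018]
force: [-0.6, 0.5, -1.4]
grip_width: 0.0292
finger_force: 30.3
```

```bash
python3 e.py w13; python3 -c "
from h import *
rel(.425,-.13,.14,.0175)"
```

```text
tcp [ 0.6331 -0.0374  0.1757]
hole 0.58 [372.5 308.6] [ 0.4735 -0.1834  0.03  ]
hole 0.18 [462.4 144.9] [ 0.6736 -0.2474  0.03  ]
cart 0.74 [274.7 314. ] [ 0.5868 -0.0493  0.1757] [ 0.5028 -0.0595  0.0765]
pos [ 0.6331 -0.0375  0.1755] rpy [3.1416e+00 1.1000e-03 1.7600e-02] q7 -1.07 F [ 0.4  1.2 -1.4] t 29.4 w 0.0292
row [-0.2097  0.0888  0.0358] 0.01
```

Emit:
{"method": "carry_out", "body": {
  "rows": [
    [[-0.03, 0.013, 0, 0], [-0.06, 0.026, 0, 0], [-0.09, 0.039, 0, 0], [-0.12, 0.052, 0, 0], [-0.15, 0.065, 0, 0], [-0.18, 0.078, 0, 0], [-0.2, 0.086, 0.01, 0], [-0.21, 0.089, 0.025, 0], [-0.21, 0.089, 0.036, 0], [-0.21, 0.089, 0.036, 0], [-0.21, 0.089, 0.036, 0], [-0.21, 0.089, 0.036, 0]]
  ]
}}

```text
clock: 30.45
position: [0.4254, -0.1304, 0.1407]
tool_rot: [3.141, -0.0, 0.018]
force: [1.2, -0.3, -1.3]
grip_width: 0.0293
finger_force: 30.3
```

```bash
cat >> e.py <<'E'
m=((hsv[...,0]>105)&(hsv[...,0]<130)&(hsv[...,1]>90)).astype(np.uint8)
for c in cv2.findContours(m,0,2)[0]:
    if len(c)>10:
        e=cv2.fitEllipse(c)
        if 20<e[1][0]<35 and 20<e[1][1]<38: print('ring',np.round(e[0],1),np.round(e[1],1),ray(f,e[0],.03).round(4))
E
python3 e.py w14
```

```text
tcp [ 0.4256 -0.1303  0.1407]
hole 0.91 [315.7 140.1] [ 0.4716 -0.1829  0.03  ]
hole 0.61 [248.5 138. ] [ 0.4724 -0.1232  0.03  ]
hole 0.6 [183.  136.8] [ 0.4723 -0.0652  0.03  ]
cart 0.68 [179.5 137.5] [ 0.4835 -0.0909  0.1407] [ 0.4766 -0.0742  0.0765]
ring [317.5 138.1] [27.3 28.7] [ 0.4734 -0.1843  0.03  ]
ring [250.  137.4] [27.8 28.2] [ 0.4729 -0.1245  0.03  ]
```

View pics/w14.png

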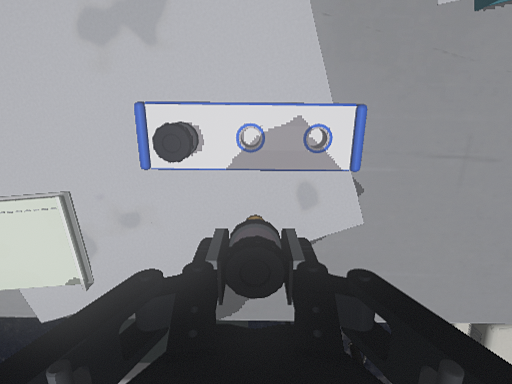

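Cart 0 stands in hole 0 at (176,141). Free rings are at (250,137) and (317,138); the held cart's cap is at (254,272).

Emit:
{"method": "carry_out", "body": {
  "rows": [
    [[0.02, -0.002, 0, 0], [0.04, -0.0035, 0, 0], [0.0455, -0.0035, 0.005, 0], [0.0455, -0.0035, 0.02, 0], [0.0455, -0.0035, 0.04, 0], [0.0455, -0.0035, 0.055, 0], [0.0455, -0.0035, 0.065, 0], [0.0455, -0.0035, 0.072, 0], [0.0455, -0.0035, 0.076, 0], [0.0455, -0.0035, 0.076, 0]]
  ]
}}

```text
clock: 31.43
position: [0.4703, -0.1261, 0.0641]
tool_rot: [3.141, 0.0, 0.017]
force: [-0.4, -0.6, -0.5]
grip_width: 0.0295
finger_force: 30.3
```

Emit:
{"method": "carry_out", "body": {
  "rows": [
    [[0, 0, 0.002, 0], [0, 0, 0.004, 0], [0, 0, 0.006, 0], [0, 0, 0.008, 0], [0, 0, 0.01, 0], [0, 0, 0.01, 0]]
  ]
}}

```text
clock: 31.93
position: [0.4708, -0.1259, 0.0541]
tool_rot: [3.141, -0.0, 0.018]
force: [3.3, -0.2, -2.6]
grip_width: 0.0294
finger_force: 30.4
```

Emit:
{"method": "carry_out", "body": {
  "rows": [
    [[0, 0, 0.003, 0], [0, 0, 0.006, 0], [0, 0, 0.009, 0], [0, 0, 0.012, 0], [0, 0, 0.0145, 0], [0, 0, 0.0155, 0], [0, 0, 0.016, 0], [0, 0, 0.016, 0]]
  ]
}}

```text
clock: 32.6
position: [0.4712, -0.1261, 0.039]
tool_rot: [-3.141, -0.002, 0.017]
force: [0.9, 3.9, 25.1]
grip_width: 0.0293
finger_force: 33.2
```

Emit:
{"method": "carry_out", "body": {
  "rows": [
    [[0, 0, 0, 0], [0, 0, 0, 0], [0, 0, 0, 0], [0, 0, 0, 0], [0, 0, -0.002, 0], [0, 0, -0.015, 0], [0, 0, -0.035, 0], [0, 0, -0.06, 0], [0, 0, -0.09, 0], [0, 0, -0.11, 0], [0, 0, -0.11, 0], [0, 0, -0.11, 0]]
  ],
  "grip": 0.04
}}

```text
clock: 33.6
position: [0.4708, -0.1257, 0.149]
tool_rot: [-3.141, -0.002, 0.018]
force: [0.3, -0.4, -0.2]
grip_width: 0.04
finger_force: 0.0
```

```bash
python3 -c "
from h import *
rel(.6345,-.1126,.128,0.0175)"
```

```text
pos [ 0.4708 -0.1257  0.149 ] rpy [-3.1413e+00 -1.6000e-03  1.8100e-02] q7 -0.81 F [ 0.3 -0.4 -0.2] t 33.6 w 0.04
row [ 0.1638 -0.0101  0.0213] 0.04
```

Emit:
{"method": "carry_out", "body": {
  "rows": [
    [[0.03, -0.002, 0, 0], [0.06, -0.004, 0, 0], [0.09, -0.006, 0, 0], [0.12, -0.008, 0, 0], [0.145, -0.01, 0, 0], [0.164, -0.01, 0, 0], [0.164, -0.01, 0.01, 0], [0.164, -0.01, 0.02, 0], [0.164, -0.01, 0.021, 0], [0.164, -0.01, 0.021, 0], [0.164, -0.01, 0.021, 0]]
  ]
}}

```text
clock: 34.52
position: [0.6336, -0.1133, 0.1273]
tool_rot: [-3.141, 0.001, 0.017]
force: [0.2, 0.3, -0.7]
grip_width: 0.0399
finger_force: 0.0
```

```bash
python3 g.py w15
```

```text
tcp [ 0.6339 -0.1132  0.1276]
socket_0 0.75 [ 53.1 207.5] [0.6327 0.0374 0.072 ]
socket_0 0.68 [151.9 210.2] [ 0.6318 -0.0357  0.072 ]
socket_0 0.53 [251.2 209.7] [ 0.6335 -0.1097  0.072 ]
dark [ 231  192   47   46 1551] [253.9 219.3]
```

Emit:
{"method": "carry_out", "body": {
  "rows": [
    [[0.001, -0.0005, 0.01, 0], [0.001, -0.0005, 0.02, 0], [0.001, -0.0005, 0.03, 0], [0.001, -0.0005, 0.04, 0], [0.001, -0.0005, 0.048, 0], [0.001, -0.0005, 0.053, 0], [0.001, -0.0005, 0.057, 0], [0.001, -0.0005, 0.06, 0], [0.001, -0.0005, 0.063, 0], [0.001, -0.0005, 0.066, 0], [0.001, -0.0005, 0.066, 0], [0.001, -0.0005, 0.066, 0]]
  ]
}}

```text
clock: 35.67
position: [0.6352, -0.1128, 0.0633]
tool_rot: [-3.14, -0.001, 0.017]
force: [-15.1, 5.1, 36.3]
grip_width: 0.04
finger_force: 18.1
```

Emit:
{"method": "carry_out", "body": {
  "rows": [
    [[0, 0, -0.004, 0], [0, 0, -0.008, 0], [0, 0, -0.012, 0], [0, 0, -0.017, 0], [0, 0, -0.021, 0], [0, 0, -0.024, 0], [0, 0, -0.0245, 0], [0, 0, -0.0245, 0], [0, 0, -0.0245, 0], [0, 0, -0.0245, 0]]
  ]
}}

```text
clock: 36.5
position: [0.6351, -0.1125, 0.0856]
tool_rot: [3.142, 0.0, 0.018]
force: [0.1, 0.9, -0.6]
grip_width: 0.0398
finger_force: 0.0
```

Run:
```python
from h import *
f=bot.grab_frame('wrist');save(f,'w16')
hsv=cv2.cvtColor(f['pixels'],cv2.COLOR_RGB2HSV)
m=(hsv[...,0]>12)&(hsv[...,0]<28)&(hsv[...,1]>110)&(hsv[...,2]>80)
ys,xs=np.nonzero(m[205:235,225:290]);print('brass px near popped nipple',len(xs),xs.mean()+225 if len(xs) else 0, ys.mean()+205 if len(ys) else 0)
g=cv2.imread('pics/w12.png');h=cv2.cvtColor(g,40);m=(h[...,0]>12)&(h[...,0]<28)&(h[...,1]>110)&(h[...,2]>80);print('ref',m[205:235,225:290].sum())
```

```text
brass px near popped nipple 83 255.10843373493975 219.1566265060241
ref 83
```

The freed nipple shows exactly as it did for cart 1. I'll grip, lift and stage.

Emit:
{"method": "carry_out", "body": {
  "rows": [
    [[0, 0, -0.0005, 0], [0, 0, -0.0005, 0], [0, 0, -0.0005, 0], [0, 0, -0.0005, 0], [0, 0, -0.0005, 0], [0, 0, -0.0005, 0], [0, 0, -0.0005, 0], [0, 0, -0.0005, 0]]
  ],
  "grip": 0.02,
  "grip_force": 30
}}

```text
clock: 37.22
position: [0.6352, -0.1125, 0.0863]
tool_rot: [-3.142, 0.0, 0.018]
force: [-0.3, -0.7, -1.2]
grip_width: 0.0291
finger_force: 30.3
```

Emit:
{"method": "carry_out", "body": {
  "rows": [
    [[0, 0, -0.005, 0], [0, 0, -0.012, 0], [0, 0, -0.02, 0], [0, 0, -0.03, 0], [0, 0, -0.045, 0], [0, 0, -0.06, 0], [0, 0, -0.075, 0], [0, 0, -0.085, 0], [0, 0, -0.09, 0], [0, 0, -0.09, 0], [0, 0, -0.09, 0]]
  ]
}}

```text
clock: 38.13
position: [0.6351, -0.1124, 0.1762]
tool_rot: [-3.141, 0.0, 0.018]
force: [-0.5, 0.5, -1.0]
grip_width: 0.029
finger_force: 30.3
```

```bash
python3 -c "
from h import *
rel(.425,-.19,.14,.0175)"
```

```text
pos [ 0.6351 -0.1124  0.1762] rpy [-3.1413  0.      0.0177] q7 -0.96 F [-0.5  0.5 -1. ] t 38.1 w 0.029
row [-0.2115  0.0739  0.0362] 0.01
```

Emit:
{"method": "carry_out", "body": {
  "rows": [
    [[-0.03, 0.01, 0, 0], [-0.06, 0.02, 0, 0], [-0.09, 0.03, 0, 0], [-0.12, 0.04, 0, 0], [-0.15, 0.05, 0, 0], [-0.18, 0.06, 0, 0], [-0.2, 0.07, 0.01, 0], [-0.211, 0.074, 0.025, 0], [-0.211, 0.074, 0.036, 0], [-0.211, 0.074, 0.036, 0], [-0.211, 0.074, 0.036, 0], [-0.211, 0.074, 0.036, 0]]
  ]
}}

```text
clock: 39.13
position: [0.4264, -0.1901, 0.1404]
tool_rot: [3.141, 0.0, 0.018]
force: [0.6, -1.0, -0.8]
grip_width: 0.029
finger_force: 30.3
```

```bash
python3 e.py w17
```

```text
tcp [ 0.4264 -0.1901  0.1406]
hole 0.82 [247.1 139.3] [ 0.4721 -0.1817  0.03  ]
hole 0.69 [180.3 139.1] [ 0.4712 -0.1225  0.03  ]
hole 0.57 [114.  137.6] [ 0.4713 -0.064   0.03  ]
cart 0.85 [112.1 140.2] [ 0.4825 -0.1171  0.1406] [ 0.4747 -0.0852  0.0765]
ring [250.3 137.9] [27.9 28.3] [ 0.4734 -0.1845  0.03  ]
```

Emit:
{"method": "carry_out", "body": {
  "rows": [
    [[0.02, -0.002, 0, 0], [0.04, -0.0033, 0, 0], [0.045, -0.0033, 0.005, 0], [0.045, -0.0033, 0.02, 0], [0.045, -0.0033, 0.04, 0], [0.045, -0.0033, 0.055, 0], [0.045, -0.0033, 0.065, 0], [0.045, -0.0033, 0.072, 0], [0.045, -0.0033, 0.076, 0], [0.045, -0.0033, 0.076, 0]]
  ]
}}

```text
clock: 40.12
position: [0.4704, -0.1862, 0.064]
tool_rot: [3.142, 0.0, 0.018]
force: [-0.4, -0.7, -0.9]
grip_width: 0.0292
finger_force: 30.3
```

Emit:
{"method": "carry_out", "body": {
  "rows": [
    [[0, 0, 0.002, 0], [0, 0, 0.004, 0], [0, 0, 0.006, 0], [0, 0, 0.008, 0], [0, 0, 0.01, 0], [0, 0, 0.01, 0]]
  ]
}}

```text
clock: 40.62
position: [0.472, -0.1864, 0.055]
tool_rot: [3.141, -0.003, 0.018]
force: [6.6, 0.1, -3.3]
grip_width: 0.0293
finger_force: 31.8
```

Emit:
{"method": "carry_out", "body": {
  "rows": [
    [[0.001, 0, 0.002, 0], [0.0015, 0, 0.006, 0], [0.0015, 0, 0.009, 0], [0.0015, 0, 0.012, 0], [0.0015, 0, 0.0145, 0], [0.0015, 0, 0.0155, 0], [0.0015, 0, 0.016, 0], [0.0015, 0, 0.016, 0]]
  ]
}}

```text
clock: 41.28
position: [0.4727, -0.1862, 0.0382]
tool_rot: [3.141, -0.001, 0.018]
force: [5.7, 0.9, -0.8]
grip_width: 0.0293
finger_force: 32.2
```

Emit:
{"method": "carry_out", "body": {
  "rows": [
    [[0.001, 0, 0.0005, 0], [0.001, 0, 0.001, 0], [0.001, 0, 0.0015, 0], [0.001, 0, 0.002, 0], [0.001, 0, 0.002, 0]]
  ]
}}

```text
clock: 41.7
position: [0.4734, -0.1862, 0.0372]
tool_rot: [-3.141, -0.001, 0.017]
force: [-1.3, 4.4, 31.8]
grip_width: 0.0286
finger_force: 35.6
```

Bottomed at 32 N. I'll release, rise and back off for a final look.

Emit:
{"method": "carry_out", "body": {
  "rows": [
    [[0, 0, 0, 0], [0, 0, 0, 0], [0, 0, 0, 0], [0, 0, 0, 0], [0, 0, -0.002, 0], [0, 0, -0.015, 0], [0, 0, -0.035, 0], [0, 0, -0.06, 0], [0, 0, -0.09, 0], [0, 0, -0.12, 0], [0, 0, -0.15, 0], [0, 0, -0.17, 0]]
  ],
  "grip": 0.04
}}

```text
clock: 42.7
position: [0.473, -0.1865, 0.2087]
tool_rot: [3.141, -0.001, 0.017]
force: [-0.0, 0.2, 0.3]
grip_width: 0.04
finger_force: 0.0
```

Emit:
{"method": "carry_out", "body": {
  "rows": [
    [[-0.01, -0.03, 0, 0], [-0.02, -0.06, 0, 0], [-0.03, -0.1, 0, 0], [-0.03, -0.14, 0, 0], [-0.03, -0.16, 0, 0], [-0.03, -0.16, 0, 0], [-0.03, -0.16, 0, 0]]
  ]
}}

```text
clock: 43.28
position: [0.4401, -0.0256, 0.2063]
tool_rot: [-3.141, 0.0, 0.02]
force: [-0.4, -0.8, -0.2]
grip_width: 0.0401
finger_force: 0.0
```

```bash
python3 e.py w18; python3 b.py w18 handle_mid,stem_tip,socket_0,manifold
```

```text
tcp [ 0.4401 -0.0268  0.2064]
hole 0.71 [398.5 146.4] [ 0.4743 -0.1862  0.03  ]
hole 0.68 [341.5 146.7] [ 0.4726 -0.122   0.03  ]
hole 0.66 [291.4 144.2] [ 0.4742 -0.0653  0.03  ]
cart 0.71 [288.2 147.6] [ 0.4942 -0.0402  0.2064] [ 0.4766 -0.0562  0.0765]
cart 0.32 [346.6 151.4] [ 0.493  -0.0697  0.2064] [ 0.4742 -0.1129  0.0765]
tcp [ 0.4402 -0.0278  0.2064] [ 3.1414 -0.0001  0.0157] cam [ 0.5134 -0.0251  0.3477]
```

View pics/w18.png

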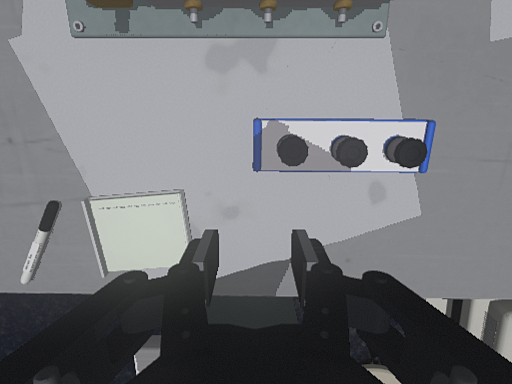

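All three cartridges stand in the rack, caps at (292,150), (350,151) and (408,152). Last check, by numbers only, is the handle.

Run:
```python
from h import *
from l import L
f=L('w6');a,b=ray(f,(85,57),.118),ray(f,(87,152),.118);print('w6 bar',a.round(4),b.round(4),np.degrees(np.arctan2(*(a-b)[1::-1])))
F=[bot.grab_frame(n) for n in('scene','top')];uv=[]
for f in F:
    r=bot.spot_point(f,'handle_mid')[0];uv.append(r['position']);print(round(r['conf'],2),np.round(r['position'],1),ray(f,r['position'],.098).round(4))
    im=f['pixels'].astype(int);c=np.round(r['position']).astype(int)
    m=np.zeros(im.shape[:2],bool);m[c[1]-22:c[1]+22,c[0]-22:c[0]+22]=1;m&=(im[...,2]-im[...,0]>25)
    ys,xs=np.nonzero(m);P=np.array([ray(f,(x,y),.118)[:2] for x,y in zip(xs,ys)])
    w,v=np.linalg.eigh(np.cov(P.T));d=v[:,1];print('blue',len(P),P.mean(0).round(4),'deg',np.degrees(np.arctan(d[1]/d[0])).round(1),'len',np.ptp(P@d).round(3))
print('tri',tri(F,uv).round(4))
```

```text
w6 bar [0.6663 0.112  0.118 ] [0.5941 0.1214 0.118 ] -7.414461428699421
0.71 [274.9 261.1] [ 0.4172 -0.1723  0.098 ]
blue 169 [ 0.3931 -0.1899] deg 88.2 len 0.148
0.69 [216.9 172.9] [0.6264 0.1197 0.098 ]
blue 178 [0.6256 0.1201] deg -4.9 len 0.077
tri [ 0.7866  0.145  -0.5971]
```

```bash
python3 -c "
from workcell import bot
print(bot.job_done())"
```

```text
the job is handed in; nothing more can be done
None
```

I shut the valve, left its handle seated across the manifold, and put all three freed cartridges fully down in the rack before handing the job in. I viewed 16 pictures, two over the limit of 14, and the hand-in returned no verdict.

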